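# Open the paste jar with the brittle cap

### The job

Unscrew the thin, brittle white cap from the amber paste jar, turning it anticlockwise bit by bit until the thread lets go; then lift it clear and set it down, right way up, on the round cork mat, and let go. Handle the cap gently all the way: hold it lightly, do not pull or push hard on it while the thread still holds it, and lower it onto the mat without dropping it or pressing it down hard. Leave the brass weight, the white dish and the brush where they are.

Things in the scene. Friction and masses are not known exactly. Their poses are not given: they have to be found in the camera images.
- jar: Amber glass paste jar (76 mm across) with a paper band, held fast in a square wooden holder (110 x 110 x 30 mm, two cheeks 46 mm high); neither ever moves. Origin: centre of the holder's underside, on the table; z is up, the jar's axis. The glass shoulder ends 78 mm above the origin; the neck above it is 36 mm across (43 mm over the thread).
- jar_rim (a point): Centre of the jar's mouth, top of the neck, 104 mm above the table. Right-hand thread: the cap comes off anticlockwise seen from above, rising 9 mm per turn, with 1 to 2 mm of play up and down. The thread lets go after about 1.0 to 1.2 turns from the start (differs from start to start); then the cap lifts straight up freely.
- cap: White plastic screw cap, finely ribbed side, red dot near the edge of its top; 52 mm in diameter (53 over the ribs), 29 mm high, 30 to 55 g, wall 3 mm, hollow below. Origin: centre of its lower rim; z is up through its top; the red dot is on its +x side. At the start it is screwed on the jar, lower rim 79 to 80 mm above the table.
- cap_top (a point): Centre of the cap's flat top, 29 mm above its lower rim. The cap is brittle: it cracks if a finger squeezes it with more than about 20 N (6 to 12 N is ample), or if it is pulled, pushed or pressed against the jar or the mat with more than about 20 N.
- mat: Round cork mat, 100 mm in diameter, 6 mm thick, fixed to the table. Origin: centre of its underside, on the table. The cap is to stand on it.
- weight: Bystander: brass paperweight, bar 120 x 26 x 20 mm along its x with a small knob on top (28 mm high in all), loose. Origin: centre of its underside.
- dish: Bystander: small white porcelain dish, 72 mm across the rim, 28 mm high, loose. Origin: centre of its underside.
- brush: Bystander: flat wooden paste brush about 160 mm long along its y, 70 mm wide at the head, 14 mm high, lying loose. Origin: underside, in the middle of the handle; the head lies towards its +y.
Mind the look-alikes: they are no part of the job. Leave any blue or green look-alike of the cap alone.

How it is judged (in metres and radians):
On the way, in this order (a step that is already met when the one before it is completed fails the run):
1. the cap is off the thread and lifted clear of the jar's mouth, upright (z of cap in the frame of jar_rim above 0.004 m and angle between cap's own z axis and vertical below 0.35 rad), for 0.1 s.
2. the cap stands on the mat while the fingers still hold it (set down, not dropped) (contact force between cap and mat above 0.1 N and contact force between the fingers and cap above 0.5 N), for 0.02 s.
At the end, for the whole second after the job is handed in: The cap stands released and at rest on the cork mat, right way up (within 0.1 rad), its centre within 30 mm of the mat's centre (horizontal distance between cap and mat below 0.03 m and z of cap in the frame of mat between 0.004 and 0.009 m and angle between cap's own z axis and vertical below 0.1 rad and linear speed of cap below 0.02 m/s and contact force between the fingers and cap below 0.05 N); the robot touches nothing.
It fails at once if the cap squeezed too hard by the fingers (contact force between the fingers and cap above 45 N).
It fails at once if the cap pulled, pushed or wrenched hard against the jar (over 30 N) (contact force between cap and jar above 30 N).
It fails at once if the cap pressed hard on the mat (over 30 N) (contact force between cap and mat above 30 N).
It fails at once if the brass weight, the dish or the brush moved by more than 15 mm (distance of any of weight, dish, brush from where it was at the start of the episode above 0.015 m).
It also fails if it takes over 72 s, if anything falls off the work surface, if the arm or the gripper's body presses on something with over 40 N, if the wrist force passes 120 N, or if a joint passes its speed limit or range.

### The arm

A 6-joint arm with a two-finger parallel gripper is mounted at the origin on the work surface. World frame = base frame: x ahead of the robot, y to its left, z up, the work surface at z = 0. Lengths are in m, angles in degrees, forces in N, time in s.
With the tool pointing down it reaches from about 0.4 to 0.825 m from the base axis. Payload 7 kg.
Tool frame: the origin (TCP) lies on the centre line of the jaws, within the pads' length; the fingertips stand 19 mm ahead of it and the grasp point (between the pads) is the TCP (r.tip_extent is the distance from the TCP to the fingertips, in m); z points along the fingers, y is the line along which they close (so a half turn about z gives the same grasp; the last joint's range is limited). The gripper opens to 88 mm and grips with 3 to 60 N. Pads are 19 mm wide; open, the fingers measure 130 mm over their backs; the gripper's body (78 mm by 193 mm) begins 47 mm behind the grasp point.
Start: joints at [-48.524, 20.546, 0.682, 0, -70.136, -16.507], TCP at [0.285, -0.612, 0.21] pointing down, gripper open.
Joint ranges: [-176.03, 176.03], [-82.01, 121.73], [-58.28, 71.71], [-173.87, 95.51], [-174.79, -0.11], [-173.66, 173.66]. Speed limits (degrees/s): [136.94, 136.94, 172.46, 180, 180, 180].

### API

Orientations are given as [roll, pitch, yaw] about the fixed x, y, z axes, in that order (R = Rz(yaw) Ry(pitch) Rx(roll)).
In Python, from plant import r gives the robot as it stands. The module is installed in compiled form; this text tells all that it offers.
- The arm moves only by the tool jog_arm, never from a script. Its argument "deltas" is a list that holds one entry, the list of rows, each a list of 5 numbers: the opening, from -1 (shut) to 1 (fully open), then the shift along the world's x, y, z in cm, then the turn about the world's z in rad. In form: [[[claw, dx, dy, dz, turn], ...]]. A call has 1 to 8 rows; each row shifts and turns the commanded pose from where the row before left it; what a row does not reach is not made up. A row lasts 1/8 s, in which the tool goes at most 62.5 mm and 10.7 degrees, less where a joint would pass 70% of its speed; a pose out of reach is approached as far as the arm can. A call with a gripper value outside its range is refused whole. The fingers move at their own pace and stop on an object; "force" is the grip in N (left out, the last holds). Time passes only in rows, so rows that do not move let the fingers close. It gives the time, the measured TCP pose, the force, the opening and the grip force at its end, in the units of the state.
- r.get_state(): the state, without advancing time (a new reading comes with each control period).
- r.capture(name): name is "side" or "top"; returns the picture (400x640x3 uint8, blue, green, red); there is no depth.
- r.camera_info(name): a dict with "fx", "fy", "cx", "cy" (pixels), "view" (4x4, takes a point from world to camera coordinates). Camera axes: x right, y up, looking along -z (the intrinsics and any distortion apply to the point x, -y, -z); pixel columns grow to the right and rows downward; lengths in m; the calibration is good to about 2 mm. A picture is of the moment at which its call begins. camera_info takes no time and is no camera call.
- r.close_job(): hands the job in; it is judged then, once.
The state is a dict: "time_s": time; "joints": joint angles; "qd": joint speeds; "joint_torque": joint torques, N m; "tcp_pos": TCP position; "eef_rot": TCP orientation; "contact_force": force on the tool from outside, world axes, zero at the start; "moment": the same for the moment, N m; "gripper_width": finger opening in m; "gripper_force": force on a finger pad.
Only numpy, scipy, OpenCV 4.12 (cv2) and the standard library are available. Lean on these libraries where they do the work, as an engineer would, in place of code of your own. Each camera call takes 0.05 s, during which the arm holds its last target. There are 200 camera calls.

## Working session

There is one attempt and no reset: what is moved stays moved. The work goes in short steps, Python scripts to look and compute and a tool call to move; the robot and the scene stay as the last step left them, time stands still between calls to the robot, and variables do not carry over. Pictures are saved under pics/ and viewed, at most 10 in all, crops included, and the job is handed in when it is done.

Besides the shell and the picture viewer there is one more tool, called as name(argument=value, ...), one argument or row to a line, values as JSON. jog_arm: Moves the arm, as the interface text tells. Its arguments: {"type":"object","properties":{"deltas":{"type":"array"},"force":{"type":"number"}},"required":["deltas"]}

```bash
mkdir -p pics
python3 - <<'E'
from plant import r
import cv2
for n in("top","side"):
    cv2.imwrite(f"pics/{n}0.png",r.capture(n)); i=r.camera_info(n); print(n,i)
print(r.get_state())
E
```

```text
top {'fx': 476.565348276222, 'fy': 476.565348276222, 'cx': 309.34645033951875, 'cy': 200.18671049228118, 'view': array([[ 2.20609347e-02, -9.99755294e-01,  1.63294196e-03,
         7.13610290e-02],
       [ 9.95632880e-01,  2.21181074e-02,  9.06970600e-02,
        -5.74948324e-01],
       [-9.07109835e-02, -3.75051208e-04,  9.95877190e-01,
        -1.23962938e+00],
       [ 0.00000000e+00,  0.00000000e+00,  0.00000000e+00,
         1.00000000e+00]])}
side {'fx': 401.8471053202199, 'fy': 401.8471053202199, 'cx': 321.94306696614746, 'cy': 202.1978938447966, 'view': array([[-0.95010695, -0.31182784,  0.00775745,  0.55240715],
       [ 0.22445897, -0.66621076,  0.7111831 , -0.15005379],
       [-0.21659859,  0.67744123,  0.70296403, -1.05771325],
       [ 0.        ,  0.        ,  0.        ,  1.        ]])}
{'time_s': 0.1, 'joints': array([-4.85244900e+01,  2.05882373e+01,  6.38956038e-01, -1.69568610e-02,
       -7.01356625e+01, -1.65083124e+01]), 'qd': array([-0.02371734, -0.09444468,  0.15707999,  0.04567647, -0.00566886,
       -0.0080121 ]), 'joint_torque': array([ 9.49620653e-05, -5.84162056e+01,  2.93753940e+01,  7.01555192e+00,
        1.01963634e-02, -2.87297269e-05]), 'tcp_pos': array([ 0.28470697, -0.61151091,  0.20880811]), 'eef_rot': array([ 1.79914028e+02, -8.85504728e-03, -1.55038569e+02]), 'contact_force': array([-0.60557664,  0.05251926, -0.36745897]), 'moment': array([0.06424412, 0.04449617, 0.00222132]), 'gripper_force': 0.0, 'gripper_width': 0.08741201021727185}
```

View pics/top0.png

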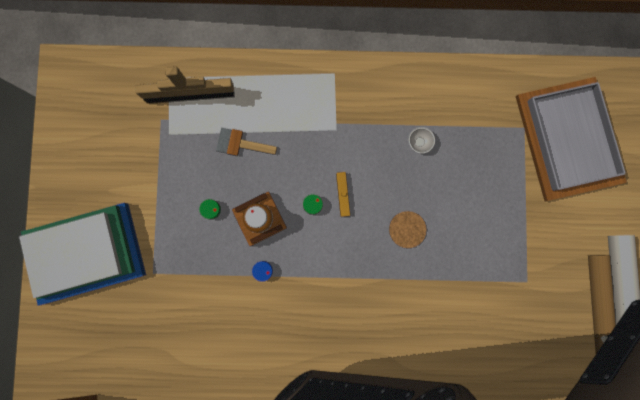

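View pics/side0.png

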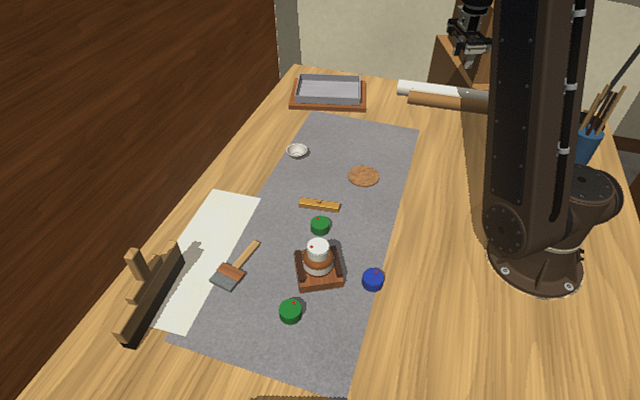

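The top view shows five things that could be taken for the cap:
- White cap on the jar at (256,217). It has a red dot and sits on the amber jar in its wooden holder, so this is my choice.
- Green look-alikes at (210,209) and (313,204).
- Blue look-alike at (262,271).
- White dish at (422,141).

The cork mat is at (408,230). In the side view the cap is at (318,247) and the mat at (363,176). I'll check the choice in a close crop.

```bash
cat > h.py <<'E'
import numpy as np,cv2
from plant import r
def ray(n,u,v):
    i=r.camera_info(n);V=i["view"];R=V[:3,:3]
    d=R.T@np.array([(u-i["cx"])/i["fx"],-(v-i["cy"])/i["fy"],-1.]);return -R.T@V[:3,3],d/np.linalg.norm(d)
def plane(n,p,z):
    o,d=ray(n,*p);return o+d*(z-o[2])/d[2]
def tri(a,b):
    o,d=ray("top",*a);p,e=ray("side",*b)
    s=np.linalg.lstsq(np.c_[d,-e],p-o,rcond=None)[0];x,y=o+s[0]*d,p+s[1]*e
    return (x+y)/2*1000,np.linalg.norm(x-y)*1000
def blob(m,box):
    x0,y0,x1,y1=box;k=np.zeros_like(m);k[y0:y1,x0:x1]=m[y0:y1,x0:x1]
    c=max(cv2.findContours(k,0,2)[0],key=cv2.contourArea);M=cv2.moments(c)
    return (M["m10"]/M["m00"],M["m01"]/M["m00"]),cv2.fitEllipse(c),cv2.contourArea(c)
E
python3 - <<'E'
from h import *
t,s=cv2.imread("pics/top0.png"),cv2.imread("pics/side0.png")
ct=t[180:255,215:300];cs=s[225:300,275:360]
cv2.imwrite("pics/crop0.png",cv2.resize(np.hstack([ct,cs]),None,fx=4.5,fy=4.5,interpolation=cv2.INTER_NEAREST))
for n,im,cb,mb in(("top",t,(235,195,280,240),(380,205,435,255)),("side",s,(300,232,336,268),(340,160,385,190))):
    hsv=cv2.cvtColor(im,40)
    print(n,"cap",blob(cv2.inRange(hsv,(0,0,150),(179,60,255)),cb))
    print("top only",blob(cv2.inRange(hsv,(0,0,205),(179,60,255)),cb))
    print("mat",blob(cv2.inRange(hsv,(5,70,80),(25,255,255)),mb))
    x0,y0,x1,y1=cb;m=cv2.inRange(hsv[y0:y1,x0:x1],(170,120,80),(179,255,255))|cv2.inRange(hsv[y0:y1,x0:x1],(0,150,120),(4,255,255))
    print("red",np.argwhere(m)[:,::-1].mean(0)+[x0,y0] if m.any() else 0,(m>0).sum())
E
```

```text
top cap ((255.00836320191158, 216.44086021505376), ((254.9541015625, 216.43359375), (18.87521743774414, 19.140714645385742), 67.37907409667969), 279.0)Traceback (most recent call last):
  File "<stdin>", line 8, in <module>
  File "h.py", line 14, in blob
    c=max(cv2.findContours(k,0,2)[0],key=cv2.contourArea);M=cv2.moments(c)
ValueError: max() iterable argument is empty
```

View pics/crop0.png

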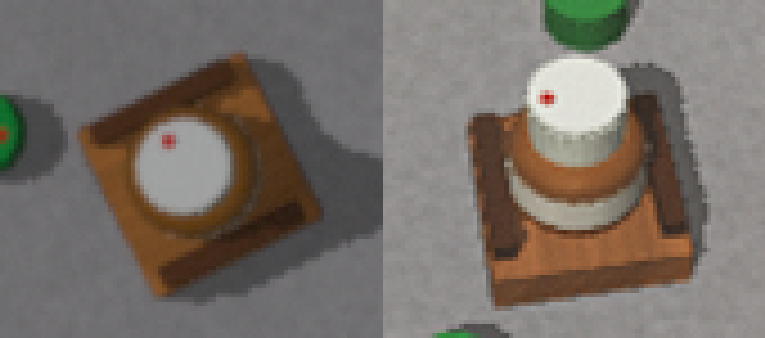

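The crop confirms the white cap with its red dot, on the amber jar in the holder. In the top view the cap is at about (256,217) and the dot at (252,211). In the side view the cap top is at about (318,246) and the dot at (311,247).

Run:
```python
from h import *
t,s=cv2.imread("pics/top0.png"),cv2.imread("pics/side0.png")
def red(im,b):
    x0,y0,x1,y1=b;c=im[y0:y1,x0:x1].astype(int);w=np.clip(c[...,2]-c[...,1]-50,0,None)*(c[...,2]-c[...,0]>50)*(abs(c[...,1]-c[...,0])<40)
    g=np.mgrid[y0:y1,x0:x1];return (g[1]*w).sum()/w.sum(),(g[0]*w).sum()/w.sum()
ht,hs=cv2.cvtColor(t,40),cv2.cvtColor(s,40)
mt=cv2.inRange(ht,(0,0,150),(179,60,255));ms=cv2.inRange(hs,(0,0,222),(179,60,255))
ct=blob(mt,(235,195,280,240));cs=blob(ms,(300,232,336,258));print(ct,cs)
print("captop ellipse",tri(ct[1][0],cs[1][0]),plane("top",ct[1][0],.1085)*1e3,plane("side",cs[1][0],.1085)*1e3)
a,b=red(t,(246,205,260,218)),red(s,(306,240,317,252));print("dot",a,b,tri(a,b))
a=blob(cv2.inRange(ht,(5,70,60),(25,255,255)),(380,205,435,255));b=blob(cv2.inRange(hs,(5,70,60),(25,255,255)),(340,160,385,190))
print(a,b);print("mat",tri(a[0],b[0]),plane("top",a[0],.006)*1e3,plane("side",b[0],.006)*1e3)
```

```text
((255.00836320191158, 216.44086021505376), ((254.9541015625, 216.43359375), (18.87521743774414, 19.140714645385742), 67.37907409667969), 279.0) ((317.6262172284644, 245.263670411985), ((317.66583251953125, 245.3015899658203), (14.808449745178223, 19.529531478881836), 87.7100830078125), 222.5)
captop ellipse (array([521.9678202 , 217.70540579, 107.31630689]), np.float64(0.9742522260240352)) [522.37869828 217.68471979 108.5       ] [521.17704536 218.5405819  108.5       ]
dot (np.float64(251.8284023668639), np.float64(210.75739644970415)) (np.float64(311.0609756097561), np.float64(246.2951219512195)) (array([535.74017324, 225.82495709, 107.73586052]), np.float64(1.1981120188408274))
((407.3848880296439, 229.1931690027388), ((407.40789794921875, 229.24703979492188), (36.0365104675293, 36.72511672973633), 117.02423095703125), 1034.5) ((363.0911270983213, 175.72627612195956), ((363.09228515625, 175.67559814453125), (20.410612106323242, 30.85455894470215), 94.52973175048828), 486.5)
mat (array([ 502.55409617, -181.71399194,    1.55815275]), np.float64(0.6871744709407516)) [ 502.73845606 -180.73596132    6.        ] [ 501.30721866 -176.67028387    6.        ]
```

jog_arm(
  deltas=[
    [[1, 2.5, 4.5, 0, 0], [1, 2.5, 5, 0, 0], [1, 2.5, 5, 0, 0], [1, 2.5, 5, 0, 0], [1, 2.5, 5.5, 0, 0], [1, 2.2, 5.5, 0, 0], [1, 2, 5.5, 0, 0], [1, 1.5, 5.5, 0, 0]],
  ],
  force=10,
)

```text
time_s: 1.1
tcp_pos: [0.4673, -0.195, 0.2095]
eef_rot: [180.0, -0.0, -155.0]
contact_force: [1.2, 0.4, 0.5]
gripper_width: 0.0877
gripper_force: 0.0
```

jog_arm(
  deltas=[
    [[1, 1, 5.5, 0, 0], [1, 1, 5.5, 0, 0], [1, 1, 5.5, 0, 0], [1, 1, 5.5, 0, 0], [1, 0.5, 5.5, 0, 0], [1, 0.5, 5.5, 0, 0], [1, 0, 5.5, 0, 0], [1, 0, 0, 0, 0]],
  ],
)

```text
time_s: 2.1
tcp_pos: [0.5166, 0.1912, 0.2089]
eef_rot: [180.0, -0.1, -154.8]
contact_force: [-0.8, -0.5, -0.6]
gripper_width: 0.0877
gripper_force: 0.0
```

Run:
```python
from plant import r
s=r.get_state()
for k in("time_s","joints","tcp_pos","eef_rot","contact_force","moment"):print(k,s[k].round(4) if k!="time_s" else s[k])
```

```text
time_s 2.1
joints [ 4.067720e+01  8.948300e+00 -1.513960e+01 -1.610000e-02 -6.596220e+01
 -1.054919e+02]
tcp_pos [0.5166 0.1912 0.2089]
eef_rot [ 1.799992e+02 -5.220000e-02 -1.548213e+02]
contact_force [-0.8253 -0.514  -0.5801]
moment [-0.0938  0.0523  0.0632]
```

jog_arm(
  deltas=[
    [[1, 0.5, 2.7, 0, -0.17], [1, 0, 0, -1, -0.17], [1, 0, 0, -2, -0.17], [1, 0, 0, -2, -0.17], [1, 0, 0, -2, -0.17], [1, 0, 0, -1, -0.15], [1, 0, 0, 0, 0], [1, 0, 0, 0, 0]],
  ],
)

```text
time_s: 3.1
tcp_pos: [0.5222, 0.2148, 0.1301]
eef_rot: [180.0, 0.0, 147.8]
contact_force: [-0.0, -0.9, 0.8]
gripper_width: 0.0875
gripper_force: 0.0
```

jog_arm(
  deltas=[
    [[1, 0, 0.3, -1, 0], [1, 0, 0, -1, 0], [1, 0, 0, -0.7, 0], [1, 0, 0, 0, 0], [1, 0, 0, 0, 0]],
  ],
)

```text
time_s: 3.72
tcp_pos: [0.522, 0.2182, 0.1028]
eef_rot: [180.0, 0.0, 147.7]
contact_force: [0.5, -0.5, 0.2]
gripper_width: 0.0874
gripper_force: 0.0
```

Run:
```python
from plant import r
import cv2
s=r.get_state();print(s["joints"].round(1),s["tcp_pos"].round(4),s["contact_force"].round(2))
a=r.capture("top")[160:280,190:320];b=r.capture("side")[190:310,255:385]
import numpy as np
cv2.imwrite("pics/c1.png",cv2.resize(np.hstack([a,b]),None,fx=3,fy=3))
```

```text
[  42.5   15.7  -21.5    0.   -52.8 -164.8] [0.522  0.2182 0.1028] [ 0.53 -0.49  0.2 ]
```

View pics/c1.png

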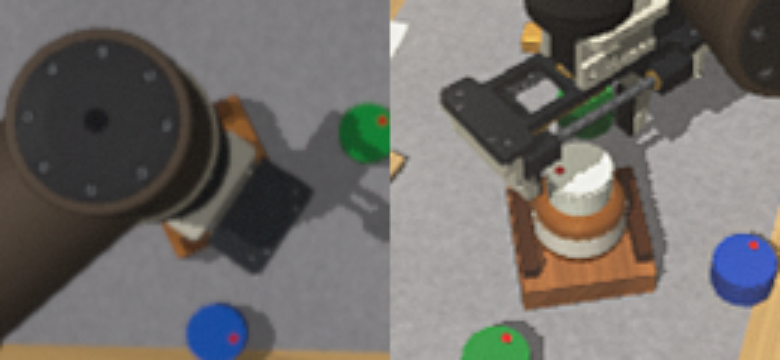

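The side half of the picture shows the fingers straddling the white cap at about (583,165), and the jar is unobstructed. Next I close the gripper gently.

jog_arm(
  deltas=[
    [[0.3, 0, 0, 0, 0], [0.3, 0, 0, 0, 0], [0.3, 0, 0, 0, 0], [0.1, 0, 0, 0, 0], [0.1, 0, 0, 0, 0], [0.0, 0, 0, 0, 0], [-0.2, 0, 0, 0, 0], [-0.2, 0, 0, 0, 0]],
  ],
  force=9,
)

```text
time_s: 4.82
tcp_pos: [0.5219, 0.2181, 0.1026]
eef_rot: [-180.0, -0.0, 147.7]
contact_force: [0.3, 0.9, -0.8]
gripper_width: 0.0359
gripper_force: 0.0
```

Run:
```python
from plant import r
import cv2
s=r.get_state();print(s["tcp_pos"].round(4),s["contact_force"].round(2),s["gripper_width"],s["gripper_force"],s["eef_rot"])
b=r.capture("side")[200:290,265:385]
cv2.imwrite("pics/c2.png",cv2.resize(b,None,fx=6,fy=6,interpolation=cv2.INTER_CUBIC))
```

```text
[0.5219 0.2181 0.1026] [ 0.3   0.95 -0.85] 0.035905357263482665 0.0 [-1.79998072e+02 -1.17493140e-03  1.47670674e+02]
```

View pics/c2.png

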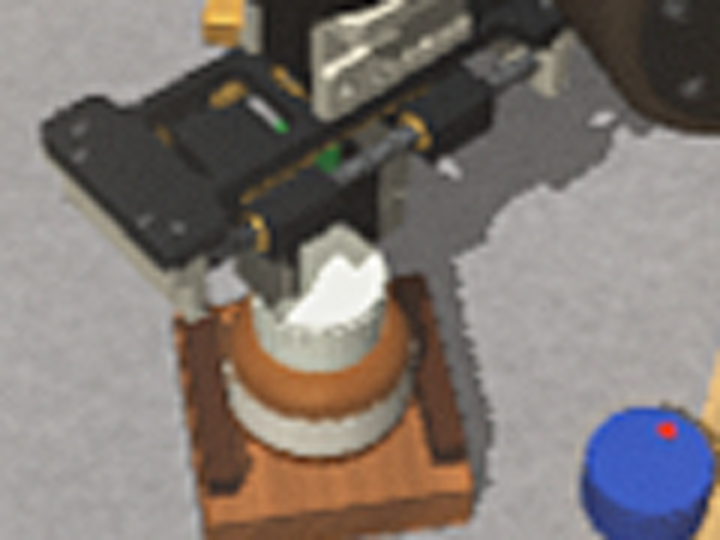

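The side view shows the closed fingers at about (280,300) and (340,260) in the crop. They look as if they end on or behind the cap top, not beside it, and the state shows no contact. I'll check this numerically before moving on.

Run:
```python
from h import *
print("tip",r.tip_extent)
def proj(n,p):
    i=r.camera_info(n);c=i["view"]@np.r_[p,1];return np.array([i["cx"]+i["fx"]*c[0]/-c[2],i["cy"]-i["fy"]*c[1]/-c[2]])
y=np.array([.534,.845,0]);x=np.array([-.845,.534,0]);o=np.array([.522,.218,0])
for z in(.083,.109,.125,.135):
    print(z,[((proj("side",o+s*.018*y+t*.0095*x+[0,0,z])-[265,200])*6).round() for s in(1,-1) for t in(1,-1)])
```

```text
tip 0.019
0.083 [array([294., 348.]), array([264., 319.]), array([364., 303.]), array([334., 274.])]
0.109 [array([294., 307.]), array([263., 277.]), array([365., 262.]), array([334., 233.])]
0.125 [array([294., 281.]), array([263., 251.]), array([366., 235.]), array([335., 207.])]
0.135 [array([293., 264.]), array([262., 234.]), array([366., 219.]), array([335., 190.])]
```

Fingertips projected at z ≈ 0.109 match the picture, and those at 0.083 don't. The tips really stand about 25 mm higher than the readings imply. I'll open, go down 20 mm (safe under either reading, since the open fingers clear the jar and the body stays above the cap), and look again.

jog_arm(
  deltas=[
    [[1, 0, 0, 0, 0], [1, 0, 0, 0, 0], [1, 0, 0, 0, 0], [1, 0, 0, 0, 0], [1, 0, 0, -0.7, 0], [1, 0, 0, -0.7, 0], [1, 0, 0, -0.6, 0], [1, 0, 0, 0, 0]],
  ],
)

```text
time_s: 5.88
tcp_pos: [0.5215, 0.2178, 0.0818]
eef_rot: [-179.9, -0.0, 147.7]
contact_force: [0.6, -0.2, -0.6]
gripper_width: 0.0878
gripper_force: 0.0
```

Run:
```python
from h import *
def proj(n,p):
    i=r.camera_info(n);c=i["view"]@np.r_[p,1];return np.array([i["cx"]+i["fx"]*c[0]/-c[2],i["cy"]-i["fy"]*c[1]/-c[2]])
st=r.get_state();o=st["tcp_pos"];print(o.round(4),st["contact_force"].round(1),st["gripper_width"],st["joints"].round(1))
a=np.radians(st["eef_rot"][2]);x=np.array([np.cos(a),np.sin(a),0]);y=np.array([np.sin(a),-np.cos(a),0])
im=cv2.resize(r.capture("side")[200:290,265:385],None,fx=6,fy=6,interpolation=cv2.INTER_CUBIC)
for dz,c in((-.019,(0,0,255)),(.006,(0,255,255))):
    for s in(1,-1):
        q=[((proj("side",o+s*st["gripper_width"]/2*y+t*.0095*x+[0,0,dz])-[265,200])*6).astype(int) for t in(1,-1)]
        cv2.line(im,tuple(map(int,q[0])),tuple(map(int,q[1])),c,1)
cv2.imwrite("pics/c3.png",im)
```

```text
[0.5215 0.2178 0.0818] [ 0.6 -0.2 -0.6] 0.08777313854304798 [  42.5   17.   -22.8   -0.   -50.2 -164.8]
```

View pics/c3.png

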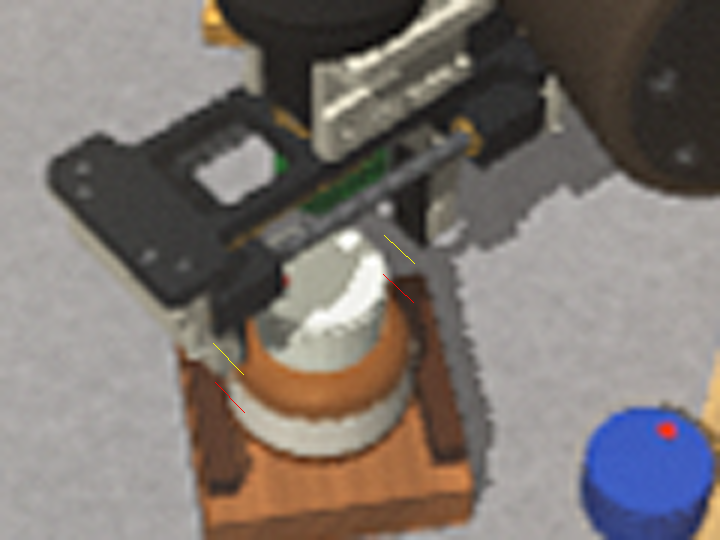

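The yellow marks, for tips at TCP + 6 mm, fall on the visible fingertips at about (230,370) and (415,250). The red marks, for TCP − 19 mm, don't. So the true tip height is about TCP reading + 6 mm, or 0.088 here, and the fingers now straddle the cap. I go 3 mm lower and close gently.

jog_arm(
  deltas=[
    [[1, 0, 0, -0.3, 0], [0.3, 0, 0, 0, 0], [0.3, 0, 0, 0, 0], [0.3, 0, 0, 0, 0], [0.15, 0, 0, 0, 0], [0.1, 0, 0, 0, 0], [0.1, 0, 0, 0, 0], [0.1, 0, 0, 0, 0]],
  ],
  force=8,
)

```text
time_s: 6.92
tcp_pos: [0.5219, 0.2181, 0.0797]
eef_rot: [180.0, 0.0, 147.7]
contact_force: [1.0, 0.6, 1.0]
gripper_width: 0.0518
gripper_force: 8.0
```

The cap is gripped at 8 N with a negligible side load. I start turning with the matching rise of 0.024 cm per 0.17 rad.

jog_arm(
  deltas=[
    [[-0.1, 0, 0, 0.024, 0.17], [-0.1, 0, 0, 0.024, 0.17], [-0.1, 0, 0, 0.024, 0.17], [-0.1, 0, 0, 0.024, 0.17]],
  ],
  force=9,
)

```text
time_s: 7.42
tcp_pos: [0.5219, 0.2181, 0.0807]
eef_rot: [180.0, 0.0, -173.0]
contact_force: [0.1, 0.3, 0.8]
gripper_width: 0.0517
gripper_force: 9.0
```

jog_arm(
  deltas=[
    [[-0.1, 0, 0, 0.024, 0.17], [-0.1, 0, 0, 0.024, 0.17], [-0.1, 0, 0, 0.024, 0.17], [-0.1, 0, 0, 0.024, 0.17], [-0.1, 0, 0, 0.024, 0.17], [-0.1, 0, 0, 0.024, 0.17], [-0.1, 0, 0, 0.024, 0.17], [-0.1, 0, 0, 0.024, 0.17]],
  ],
)

```text
time_s: 8.43
tcp_pos: [0.522, 0.2181, 0.0826]
eef_rot: [-180.0, -0.0, -95.1]
contact_force: [0.9, 0.2, 1.2]
gripper_width: 0.0518
gripper_force: 9.0
```

Run:
```python
from plant import r
import cv2
s=r.get_state();print(s["joints"].round(1),s["tcp_pos"].round(4),s["contact_force"].round(2),s["moment"].round(3))
cv2.imwrite("pics/c4.png",cv2.resize(r.capture("side")[200:290,265:385],None,fx=6,fy=6,interpolation=cv2.INTER_CUBIC))
```

```text
[ 42.5  17.  -22.8   0.  -50.2 -47.6] [0.522  0.2181 0.0826] [0.86 0.2  1.23] [-0.124  0.023  0.025]
```

View pics/c4.png

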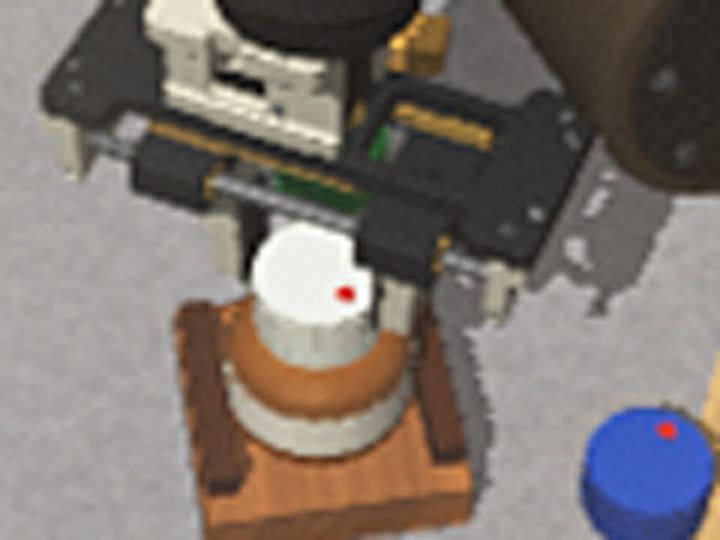

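The red dot has moved round to about (345,293), from the far left to the near right, so the cap turns with the gripper without slipping. The fingers hold both sides. I carry on.

jog_arm(
  deltas=[
    [[-0.1, 0, 0, 0.024, 0.17], [-0.1, 0, 0, 0.024, 0.17], [-0.1, 0, 0, 0.025, 0.17], [-0.1, 0, 0, 0.024, 0.17], [-0.1, 0, 0, 0.024, 0.17], [-0.1, 0, 0, 0.025, 0.17], [-0.1, 0, 0, 0.024, 0.17], [-0.1, 0, 0, 0.024, 0.17]],
  ],
)

```text
time_s: 9.48
tcp_pos: [0.522, 0.2182, 0.0845]
eef_rot: [-180.0, -0.0, -17.4]
contact_force: [0.0, 0.2, -0.4]
gripper_width: 0.0518
gripper_force: 9.0
```

jog_arm(
  deltas=[
    [[-0.1, 0, 0, 0.024, 0.17], [-0.1, 0, 0, 0.024, 0.17], [-0.1, 0, 0, 0.025, 0.17], [-0.1, 0, 0, 0.024, 0.17], [-0.1, 0, 0, 0.024, 0.17], [-0.1, 0, 0, 0.025, 0.17], [-0.1, 0, 0, 0.024, 0.17], [-0.1, 0, 0, 0.024, 0.17]],
  ],
)

```text
time_s: 10.48
tcp_pos: [0.522, 0.2182, 0.0865]
eef_rot: [180.0, -0.0, 60.6]
contact_force: [-0.0, 0.7, 0.6]
gripper_width: 0.052
gripper_force: 9.0
```

jog_arm(
  deltas=[
    [[-0.1, 0, 0, 0.024, 0.17], [-0.1, 0, 0, 0.024, 0.17], [-0.1, 0, 0, 0.025, 0.17], [-0.1, 0, 0, 0.024, 0.17], [-0.1, 0, 0, 0.024, 0.17], [-0.1, 0, 0, 0, 0]],
  ],
)

```text
time_s: 11.22
tcp_pos: [0.522, 0.2182, 0.0877]
eef_rot: [180.0, -0.0, 108.9]
contact_force: [0.4, 0.0, 0.7]
gripper_width: 0.0516
gripper_force: 9.0
```

Run:
```python
from plant import r
s=r.get_state();print(s["joints"].round(1),s["tcp_pos"].round(4),s["contact_force"].round(2),s["moment"].round(3))
```

```text
[ 42.5  16.7 -22.5   0.  -50.9 156.4] [0.522  0.2182 0.0877] [0.43 0.03 0.74] [-0.172 -0.022 -0.   ]
```

The cap has turned 321° with no load building up. I open, swing back 2.55 rad and regrip.

jog_arm(
  deltas=[
    [[0.7, 0, 0, 0, 0], [0.7, 0, 0, 0, 0], [0.7, 0, 0, 0, 0], [0.7, 0, 0, 0, -0.17], [0.7, 0, 0, 0, -0.17], [0.7, 0, 0, 0, -0.17], [0.7, 0, 0, 0, -0.17], [0.7, 0, 0, 0, -0.17]],
  ],
)

```text
time_s: 12.22
tcp_pos: [0.5219, 0.2181, 0.0876]
eef_rot: [-180.0, 0.0, 60.0]
contact_force: [0.6, 0.3, 0.2]
gripper_width: 0.0749
gripper_force: 0.0
```

jog_arm(
  deltas=[
    [[0.7, 0, 0, 0, -0.17], [0.7, 0, 0, 0, -0.17], [0.7, 0, 0, 0, -0.17], [0.7, 0, 0, 0, -0.17], [0.7, 0, 0, 0, -0.17], [0.7, 0, 0, 0, -0.17], [0.7, 0, 0, 0, -0.17], [0.7, 0, 0, 0, -0.17]],
  ],
)

```text
time_s: 13.22
tcp_pos: [0.5219, 0.2181, 0.0876]
eef_rot: [180.0, 0.0, -17.9]
contact_force: [0.7, 0.4, 0.1]
gripper_width: 0.0742
gripper_force: 0.0
```

jog_arm(
  deltas=[
    [[0.7, 0, 0, 0, -0.17], [0.7, 0, 0, 0, -0.17], [0.3, 0, 0, 0, 0], [0.3, 0, 0, 0, 0], [0.15, 0, 0, 0, 0], [0.1, 0, 0, 0, 0], [0.1, 0, 0, 0, 0], [-0.1, 0, 0, 0, 0]],
  ],
  force=8,
)

```text
time_s: 14.22
tcp_pos: [0.5219, 0.2181, 0.0877]
eef_rot: [-180.0, -0.0, -37.0]
contact_force: [-0.3, 0.8, 0.6]
gripper_width: 0.0519
gripper_force: 8.0
```

jog_arm(
  deltas=[
    [[-0.1, 0, 0, 0.024, 0.17], [-0.1, 0, 0, 0.024, 0.17], [-0.1, 0, 0, 0.025, 0.17], [-0.1, 0, 0, 0.024, 0.17]],
  ],
  force=9,
)

```text
time_s: 14.72
tcp_pos: [0.5219, 0.218, 0.0886]
eef_rot: [180.0, 0.0, 2.3]
contact_force: [0.4, -0.7, 0.2]
gripper_width: 0.0518
gripper_force: 9.0
```

jog_arm(
  deltas=[
    [[-0.1, 0, 0, 0.024, 0.17], [-0.1, 0, 0, 0.024, 0.17], [-0.1, 0, 0, 0.025, 0.17], [-0.1, 0, 0, 0.024, 0.17], [-0.1, 0, 0, 0.024, 0.17], [-0.1, 0, 0, 0.025, 0.17], [-0.1, 0, 0, 0.024, 0.17], [-0.1, 0, 0, 0.024, 0.17]],
  ],
)

```text
time_s: 15.72
tcp_pos: [0.5219, 0.218, 0.0905]
eef_rot: [-180.0, 0.0, 80.2]
contact_force: [0.9, -0.5, -0.8]
gripper_width: 0.0519
gripper_force: 9.0
```

jog_arm(
  deltas=[
    [[-0.1, 0, 0, 0.024, 0.17], [-0.1, 0, 0, 0.024, 0.17], [-0.1, 0, 0, 0, 0], [-0.1, 0, 0, 0.05, 0], [-0.1, 0, 0, 0.05, 0], [-0.1, 0, 0, 0, 0]],
  ],
)

```text
time_s: 16.48
tcp_pos: [0.5219, 0.2181, 0.092]
eef_rot: [-180.0, 0.0, 99.3]
contact_force: [-0.0, 0.1, -0.2]
gripper_width: 0.0518
gripper_force: 9.0
```

jog_arm(
  deltas=[
    [[-0.1, 0, 0, 0.1, 0], [-0.1, 0, 0, 0.1, 0], [-0.1, 0, 0, 0.1, 0], [-0.1, 0, 0, 0, 0]],
  ],
)

```text
time_s: 16.98
tcp_pos: [0.522, 0.2182, 0.0952]
eef_rot: [180.0, -0.0, 99.4]
contact_force: [0.5, -0.0, 0.6]
gripper_width: 0.0519
gripper_force: 9.0
```

jog_arm(
  deltas=[
    [[-0.1, 0, 0, 0.2, 0], [-0.1, 0, 0, 0.4, 0], [-0.1, 0, 0, 0.8, 0], [-0.1, 0, 0, 1, 0], [-0.1, 0, 0, 1.5, 0], [-0.1, 0, 0, 1.5, 0], [-0.1, 0, 0, 0.6, 0], [-0.1, 0, 0, 0, 0]],
  ],
)

```text
time_s: 17.98
tcp_pos: [0.5221, 0.2183, 0.1556]
eef_rot: [179.9, -0.0, 99.4]
contact_force: [-0.9, -0.5, -2.0]
gripper_width: 0.0515
gripper_force: 9.0
```

Run:
```python
from plant import r
import cv2
s=r.get_state();print(s["joints"].round(1),s["tcp_pos"].round(4),s["contact_force"].round(2),s["moment"].round(3))
cv2.imwrite("pics/c5.png",cv2.resize(r.capture("side")[170:290,255:385],None,fx=4,fy=4,interpolation=cv2.INTER_CUBIC))
```

```text
[ 42.5  12.7 -17.8  -0.  -59.5 146.9] [0.5221 0.2183 0.1556] [-0.94 -0.5  -2.  ] [-0.214  0.053 -0.005]
```

View pics/c5.png

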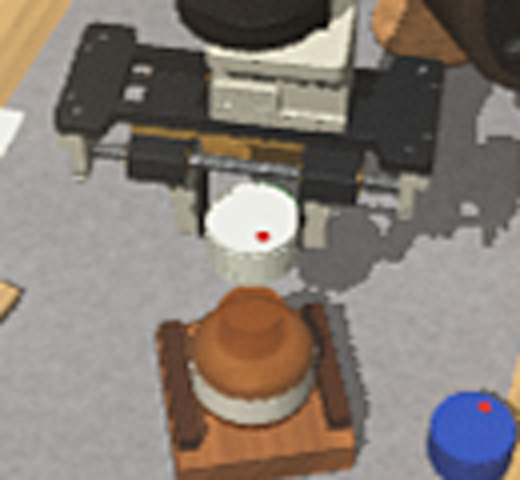

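The cap is off, upright in the fingers, with the bare neck visible below it; in the crop the dot is at (262,236). I carry it to above the mat at (0.502, −0.180), turning back so joint 6 stays in range.

jog_arm(
  deltas=[
    [[-0.1, 0, -0.5, 0.3, -0.15], [-0.1, 0, -1.5, 0.3, -0.17], [-0.1, 0, -3, 0, -0.17], [-0.1, 0, -4, 0, -0.17], [-0.1, -0.2, -4.5, 0, -0.17], [-0.1, -0.3, -4.5, 0, -0.17], [-0.1, -0.3, -4.5, 0, -0.17], [-0.1, -0.3, -4.5, 0, -0.17]],
  ],
)

```text
time_s: 19.02
tcp_pos: [0.5103, -0.0533, 0.1605]
eef_rot: [-180.0, 0.1, 22.3]
contact_force: [1.5, -0.1, -0.4]
gripper_width: 0.0515
gripper_force: 9.0
```

jog_arm(
  deltas=[
    [[-0.1, -0.3, -4, 0, -0.17], [-0.1, -0.3, -3.5, 0, 0], [-0.1, -0.3, -2.8, -0.5, 0], [-0.1, 0, -1.5, -1, 0], [-0.1, 0, -0.7, -1.5, 0], [-0.1, 0, -0.3, -1.5, 0], [-0.1, 0, 0, -1, 0], [-0.1, 0, 0, 0, 0]],
  ],
)

```text
time_s: 20.02
tcp_pos: [0.5014, -0.1794, 0.105]
eef_rot: [-180.0, 0.1, 12.9]
contact_force: [0.6, 0.7, 0.6]
gripper_width: 0.0518
gripper_force: 9.0
```

jog_arm(
  deltas=[
    [[-0.1, 0, 0, -1, 0], [-0.1, 0, 0, -1.5, 0], [-0.1, 0, 0, -1.5, 0], [-0.1, 0, 0, -1.5, 0], [-0.1, 0, 0, -1, 0], [-0.1, 0, 0, -0.7, 0], [-0.1, 0, 0, -0.3, 0], [-0.1, 0, 0, 0, 0]],
  ],
)

```text
time_s: 21.02
tcp_pos: [0.502, -0.1799, 0.0311]
eef_rot: [180.0, -0.0, 12.8]
contact_force: [0.3, -0.6, 0.2]
gripper_width: 0.0517
gripper_force: 9.0
```

Run:
```python
from plant import r
import cv2
s=r.get_state();print(s["joints"].round(1),s["tcp_pos"].round(4),s["contact_force"].round(2))
cv2.imwrite("pics/c6.png",cv2.resize(r.capture("side")[120:220,300:430],None,fx=5,fy=5,interpolation=cv2.INTER_CUBIC))
```

```text
[  1.4  18.1 -29.9   0.  -42.  101.5] [ 0.502  -0.1799  0.0311] [ 0.3  -0.62  0.22]
```

View pics/c6.png

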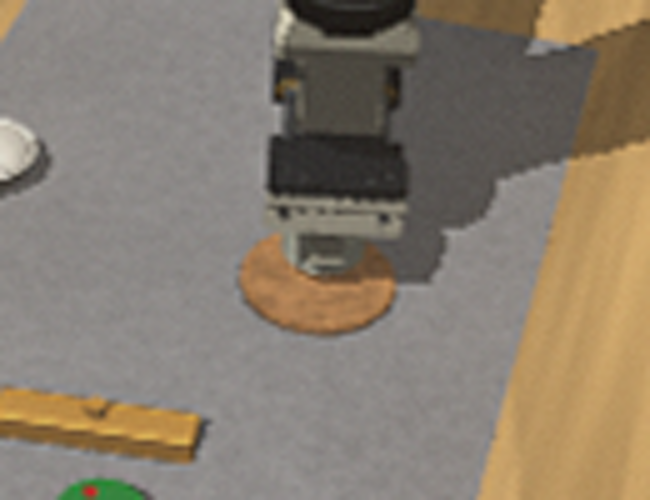

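The cap at (320,255) in the crop hangs over the mat at (318,283), well centred and still some 20 mm up. I go down slowly, then in small steps watching the force.

jog_arm(
  deltas=[
    [[-0.1, 0, 0, -0.5, 0], [-0.1, 0, 0, -0.4, 0], [-0.1, 0, 0, -0.3, 0], [-0.1, 0, 0, -0.2, 0], [-0.1, 0, 0, -0.1, 0], [-0.1, 0, 0, -0.1, 0], [-0.1, 0, 0, -0.1, 0], [-0.1, 0, 0, 0, 0]],
  ],
)

```text
time_s: 22.08
tcp_pos: [0.5019, -0.1799, 0.014]
eef_rot: [-180.0, 0.0, 12.8]
contact_force: [-0.6, 0.7, -0.3]
gripper_width: 0.0518
gripper_force: 9.0
```

jog_arm(
  deltas=[
    [[-0.1, 0, 0, -0.1, 0], [-0.1, 0, 0, -0.1, 0], [-0.1, 0, 0, -0.1, 0], [-0.1, 0, 0, 0, 0]],
  ],
)

```text
time_s: 22.58
tcp_pos: [0.5018, -0.1799, 0.0109]
eef_rot: [-180.0, 0.0, 12.8]
contact_force: [-0.0, 1.0, -0.8]
gripper_width: 0.0515
gripper_force: 9.0
```

jog_arm(
  deltas=[
    [[-0.1, 0, 0, -0.1, 0], [-0.1, 0, 0, -0.1, 0], [-0.1, 0, 0, 0, 0]],
  ],
)

```text
time_s: 22.95
tcp_pos: [0.5018, -0.1799, 0.0089]
eef_rot: [-180.0, 0.0, 12.8]
contact_force: [0.2, -0.4, -0.1]
gripper_width: 0.0517
gripper_force: 9.0
```

jog_arm(
  deltas=[
    [[-0.1, 0, 0, -0.06, 0], [-0.1, 0, 0, 0, 0]],
  ],
)

```text
time_s: 23.2
tcp_pos: [0.5018, -0.1799, 0.0084]
eef_rot: [-180.0, 0.0, 12.8]
contact_force: [-0.2, -0.8, -0.7]
gripper_width: 0.0516
gripper_force: 9.0
```

jog_arm(
  deltas=[
    [[-0.1, 0, 0, -0.06, 0], [-0.1, 0, 0, 0, 0]],
  ],
)

```text
time_s: 23.45
tcp_pos: [0.5018, -0.1799, 0.0078]
eef_rot: [-180.0, 0.0, 12.8]
contact_force: [0.1, -1.1, 0.1]
gripper_width: 0.0519
gripper_force: 9.0
```

jog_arm(
  deltas=[
    [[-0.1, 0, 0, -0.06, 0], [-0.1, 0, 0, 0, 0]],
  ],
)

```text
time_s: 23.7
tcp_pos: [0.5019, -0.1799, 0.0072]
eef_rot: [-180.0, 0.0, 12.8]
contact_force: [0.1, -0.5, -0.2]
gripper_width: 0.0518
gripper_force: 9.0
```

jog_arm(
  deltas=[
    [[-0.1, 0, 0, -0.05, 0], [-0.1, 0, 0, 0, 0]],
  ],
)

```text
time_s: 23.95
tcp_pos: [0.5019, -0.1799, 0.0067]
eef_rot: [-180.0, 0.0, 12.8]
contact_force: [0.1, 0.2, 0.2]
gripper_width: 0.0519
gripper_force: 9.0
```

jog_arm(
  deltas=[
    [[-0.1, 0, 0, -0.05, 0], [-0.1, 0, 0, 0, 0]],
  ],
)

```text
time_s: 24.2
tcp_pos: [0.5019, -0.1799, 0.0063]
eef_rot: [180.0, -0.0, 12.8]
contact_force: [-1.0, 0.3, 1.6]
gripper_width: 0.0519
gripper_force: 9.0
```

jog_arm(
  deltas=[
    [[-0.1, 0, 0, -0.05, 0], [-0.1, 0, 0, 0, 0]],
  ],
)

```text
time_s: 24.45
tcp_pos: [0.502, -0.1799, 0.0063]
eef_rot: [180.0, -0.0, 12.9]
contact_force: [-1.6, 1.2, 6.9]
gripper_width: 0.0516
gripper_force: 9.0
```

jog_arm(
  deltas=[
    [[-0.1, 0, 0, -0.05, 0], [-0.1, 0, 0, 0, 0]],
  ],
)

```text
time_s: 24.7
tcp_pos: [0.502, -0.1799, 0.0062]
eef_rot: [180.0, -0.0, 12.9]
contact_force: [-3.9, 1.2, 11.2]
gripper_width: 0.052
gripper_force: 9.0
```

The cap is on the mat at 11 N. I ease that off by 0.6 mm, then release gently.

jog_arm(
  deltas=[
    [[-0.1, 0, 0, 0.06, 0], [-0.1, 0, 0, 0, 0]],
  ],
)

```text
time_s: 24.95
tcp_pos: [0.502, -0.1799, 0.0062]
eef_rot: [180.0, -0.0, 12.9]
contact_force: [-1.9, 1.0, 7.2]
gripper_width: 0.0516
gripper_force: 9.0
```

jog_arm(
  deltas=[
    [[0.25, 0, 0, 0, 0], [0.35, 0, 0, 0, 0], [0.6, 0, 0, 0, 0], [0.8, 0, 0, 0, 0], [0.8, 0, 0, 0, 0], [0.8, 0, 0, 0.3, 0], [0.8, 0, 0, 1, 0], [0.8, 0, 0, 1.5, 0]],
  ],
)

```text
time_s: 25.95
tcp_pos: [0.5018, -0.1799, 0.0346]
eef_rot: [-180.0, 0.0, 12.8]
contact_force: [0.2, -0.8, 0.6]
gripper_width: 0.0788
gripper_force: 0.0
```

jog_arm(
  deltas=[
    [[0.8, 0, 0, 2, 0], [0.8, 0, 0, 3, 0], [0.8, 0, 0, 3, 0], [0.8, 0, 0, 3, 0], [0.8, 0, 2, 3, 0], [0.8, 0, 4, 2, 0], [0.8, 0, 4, 0, 0], [0.8, 0, 4, 0, 0]],
  ],
)

```text
time_s: 26.95
tcp_pos: [0.5019, -0.0388, 0.1956]
eef_rot: [-180.0, -0.1, 12.8]
contact_force: [0.3, -0.4, 0.1]
gripper_width: 0.0786
gripper_force: 0.0
```

jog_arm(
  deltas=[
    [[0.8, 0, 4, 0, 0], [0.8, 0, 4, 0, 0], [0.8, 0, 4, 0, 0], [0.8, 0, 2, 0, 0], [0.8, 0, 0, 0, 0], [0.8, 0, 0, 0, 0]],
  ],
)

```text
time_s: 27.7
tcp_pos: [0.5018, 0.0995, 0.1941]
eef_rot: [-180.0, -0.0, 12.8]
contact_force: [0.4, -0.3, -0.1]
gripper_width: 0.0787
gripper_force: 0.0
```

Run:
```python
from h import *
s=r.get_state();print(s["time_s"],s["tcp_pos"].round(3),s["contact_force"].round(1))
t,sd=r.capture("top"),r.capture("side")
m=lambda i,v:cv2.inRange(cv2.cvtColor(i,40),(0,0,v),(179,60,255))
try:
    a=blob(m(t,150),(380,205,435,255))[1];b=blob(m(sd,215),(340,145,385,190))[1];print(a,b,tri(a[0],b[0]),plane("top",a[0],.035)*1e3)
except Exception as e:print(e)
cv2.imwrite("pics/c7.png",cv2.resize(np.hstack([t[150:280,330:460],sd[110:240,290:420]]),None,fx=3,fy=3))
```

```text
27.7 [0.502 0.1   0.194] [ 0.4 -0.3 -0.1]
max() iterable argument is empty
```

View pics/c7.png

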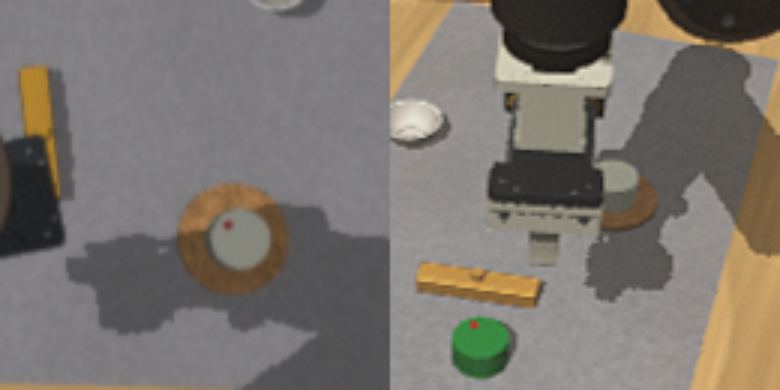

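The cap stands right way up on the mat: in the crop the cap is at (240,239) and the mat at (233,238), within a few millimetres of centre. The gripper is well clear and the bystanders haven't moved, so I hand in.

```bash
python3 -c "
from plant import r
print(r.close_job())"
```

```text
the job is handed in; nothing more can be done
None
```

I unscrewed the white cap, set it down right way up near the centre of the cork mat, let go and handed the job in at about 28 s; the verdict wasn't shown.

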